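Put the 70 mm leg sleeves away in the interlocked hardware chest

TASK

Put every 70 mm leg sleeve into the chest's main drawer, leaving the 50 mm and 90 mm ones and everything else on the bench where they are. First push the side drawer that was left open fully shut so that the interlock lets go, then lift the lock stay that stands by the lid hinge right up, pull the main drawer right open and load the sleeves. When all are in, push the main drawer fully shut and press the stay right down again to lock it.

Things in the scene. Friction and masses are not known exactly. Their poses are not given: they have to be found in the camera images.
- chest: blue steel hardware chest, fixed, 250 mm deep (its x), 380 mm wide (its y), rim 140 mm high; origin: centre of its underside. x runs from its front to its back: the two red drawers open along -x; z up. Main drawer: 230 mm wide, centred at y = -68 mm; side drawer: 126 mm, centred at y = +119 mm. On top an open till with its floor 98 mm up. An interlock lets one drawer open at a time
- lid_hinge (a point): middle of the lid's hinge line on the back rim of the chest, 140 mm up. The blue lid, 250 mm long, stands fixed open, leaning back 22 degrees from upright
- stay_grip (a point): centre of the lock stay's yellow grip, round, 26 mm across, 24 mm high (12 mm above and below this point), on an upright 10 mm steel rod that stands in the till 33 mm in front of the lid hinge at the middle of the chest's width; 150 mm above the bench when the stay is down, so 40 mm of rod shows
- stay (a joint): lift of the stay in m: 0 down (main drawer locked), 0.030 fully up; above 0.024 the main drawer is free and the side drawer locked. Slides straight up with about 7 N, down with about 4 N, stays where left. Cannot be lifted until the side drawer is fully shut (within 5 mm). If it is pushed down while the main drawer is open, that drawer will not shut until it is lifted again
- main_drawer (a joint): opening of the main drawer in m: 0 shut, 0.155 fully open; slides along the chest's -x with about 3 N and stays where it is left; locked (2 mm of play) while the stay is down
- main_drawer_knob (a point): centre of the main drawer's knob head, a black cylinder 28 mm across and 20 mm long whose axis stands out of the front; 42 mm out from the drawer's red front, 62 mm above the bench; the knob ends 10 mm further out; the stem behind the head is 14 mm thick
- main_drawer_floor (a point): centre of the main drawer's inner floor, 18 mm above the bench; axes as the chest's; moves with the drawer. Inside 186 mm (x) by 210 mm (y), steel walls 56 mm above this floor; the red front is 80 mm tall, its outer face 105 mm ahead (-x) of this point. With the drawer fully open this point is 56 mm out from the chest's front wall and all but the rear 37 mm lies clear of the till
- side_drawer (a joint): opening of the side drawer in m: 0 shut, 0.150 fully open; found open; takes about 4 N to push, 6 N over the last 16 mm against a sprung pawl, and stays where it is left
- side_drawer_knob (a point): centre of the side drawer's knob head, the same knob as the main drawer's, 42 mm out from its red front, 62 mm above the bench
- sleeve_a: box-tube leg sleeve: bare aluminium square tube with dark ends inside, 25 x 25 mm in section and 70 mm long, lying on the bench at the start. Origin: centre of its underside as built (12.5 mm from its axis); its x axis runs along the tube, z up at the start. One of the 70 mm size; 3 to 5 of these are present (None when absent). Mass about 0.1 kg
- sleeve_b: box-tube leg sleeve: bare aluminium square tube with dark ends inside, 25 x 25 mm in section and 70 mm long, lying on the bench at the start. Origin: centre of its underside as built (12.5 mm from its axis); its x axis runs along the tube, z up at the start. One of the 70 mm size; 3 to 5 of these are present (None when absent). Mass about 0.1 kg
- sleeve_c: box-tube leg sleeve: bare aluminium square tube with dark ends inside, 25 x 25 mm in section and 70 mm long, lying on the bench at the start. Origin: centre of its underside as built (12.5 mm from its axis); its x axis runs along the tube, z up at the start. One of the 70 mm size; 3 to 5 of these are present (None when absent). Mass about 0.1 kg
- sleeve_d: box-tube leg sleeve: bare aluminium square tube with dark ends inside, 25 x 25 mm in section and 70 mm long, lying on the bench at the start. Origin: centre of its underside as built (12.5 mm from its axis); its x axis runs along the tube, z up at the start. One of the 70 mm size; 3 to 5 of these are present (None when absent). Mass about 0.1 kg
- sleeve_e: box-tube leg sleeve: bare aluminium square tube with dark ends inside, 25 x 25 mm in section and 70 mm long, lying on the bench at the start. Origin: centre of its underside as built (12.5 mm from its axis); its x axis runs along the tube, z up at the start. One of the 70 mm size; 3 to 5 of these are present (None when absent). Mass about 0.1 kg
- short_a: box-tube leg sleeve: bare aluminium square tube with dark ends inside, 25 x 25 mm in section and 50 mm long, lying on the bench at the start. Origin: centre of its underside as built (12.5 mm from its axis); its x axis runs along the tube, z up at the start. A different size, to be left where it lies
- short_b: box-tube leg sleeve: bare aluminium square tube with dark ends inside, 25 x 25 mm in section and 50 mm long, lying on the bench at the start. Origin: centre of its underside as built (12.5 mm from its axis); its x axis runs along the tube, z up at the start. A different size, to be left where it lies
- long_a: box-tube leg sleeve: bare aluminium square tube with dark ends inside, 25 x 25 mm in section and 90 mm long, lying on the bench at the start. Origin: centre of its underside as built (12.5 mm from its axis); its x axis runs along the tube, z up at the start. A different size, to be left where it lies
- spike_tape: roll of orange tape lying flat among the sleeves, 68 mm across, 24 mm high; origin: centre of its underside
- mug: white mug 80 mm across, 78 mm high, origin at the centre of its foot
- screwdriver: screwdriver lying on the bench, handle to its -x
- hammer: hammer lying on the bench, handle to its -x
- gaffer_tape: roll of black tape lying flat, 120 mm across, 50 mm high; origin: centre of its underside

How it is judged:
On the way, in this order (a step that is already met when the one before it is completed fails the run):
1. the side drawer is pushed shut (within 6 mm) (value of joint side_drawer below 0.006 m), for 0.2 s.
2. the stay is lifted (24 mm or more) (value of joint stay above 0.024 m), for 0.2 s.
3. the main drawer is pulled open (80 mm or more) (value of joint main_drawer above 0.08 m), for 0.2 s.
4. all the 70 mm sleeves present lie in the main drawer while it is open (x of sleeve_a in the frame of main_drawer_floor between -0.1 and 0.1 m and y of sleeve_a in the frame of main_drawer_floor between -0.11 and 0.11 m and z of sleeve_a in the frame of main_drawer_floor between -0.01 and 0.06 m and x of sleeve_b in the frame of main_drawer_floor between -0.1 and 0.1 m and y of sleeve_b in the frame of main_drawer_floor between -0.11 and 0.11 m and z of sleeve_b in the frame of main_drawer_floor between -0.01 and 0.06 m and x of sleeve_c in the frame of main_drawer_floor between -0.1 and 0.1 m and y of sleeve_c in the frame of main_drawer_floor between -0.11 and 0.11 m and z of sleeve_c in the frame of main_drawer_floor between -0.01 and 0.06 m and x of sleeve_d in the frame of main_drawer_floor between -0.1 and 0.1 m and y of sleeve_d in the frame of main_drawer_floor between -0.11 and 0.11 m and z of sleeve_d in the frame of main_drawer_floor between -0.01 and 0.06 m and x of sleeve_e in the frame of main_drawer_floor between -0.1 and 0.1 m and y of sleeve_e in the frame of main_drawer_floor between -0.11 and 0.11 m and z of sleeve_e in the frame of main_drawer_floor between -0.01 and 0.06 m and value of joint main_drawer above 0.05 m and linear speed of each of sleeve_a, sleeve_b, sleeve_c, sleeve_d, sleeve_e below 0.05 m/s), for 0.3 s.
5. the main drawer is pushed shut (within 6 mm) (value of joint main_drawer below 0.006 m), for 0.2 s.
6. the stay is pressed down (within 5 mm) (value of joint stay below 0.005 m), for 0.2 s.
At the end, for the whole second after the job is handed in: both drawers shut within 6 mm, the stay down within 5 mm, every 70 mm sleeve present inside the main drawer, and the 50 and 90 mm sleeves within 50 mm of where they lay (value of joint each of side_drawer, main_drawer below 0.006 m and value of joint stay below 0.005 m and x of sleeve_a in the frame of main_drawer_floor between -0.1 and 0.1 m and y of sleeve_a in the frame of main_drawer_floor between -0.11 and 0.11 m and z of sleeve_a in the frame of main_drawer_floor between -0.01 and 0.06 m and x of sleeve_b in the frame of main_drawer_floor between -0.1 and 0.1 m and y of sleeve_b in the frame of main_drawer_floor between -0.11 and 0.11 m and z of sleeve_b in the frame of main_drawer_floor between -0.01 and 0.06 m and x of sleeve_c in the frame of main_drawer_floor between -0.1 and 0.1 m and y of sleeve_c in the frame of main_drawer_floor between -0.11 and 0.11 m and z of sleeve_c in the frame of main_drawer_floor between -0.01 and 0.06 m and x of sleeve_d in the frame of main_drawer_floor between -0.1 and 0.1 m and y of sleeve_d in the frame of main_drawer_floor between -0.11 and 0.11 m and z of sleeve_d in the frame of main_drawer_floor between -0.01 and 0.06 m and x of sleeve_e in the frame of main_drawer_floor between -0.1 and 0.1 m and y of sleeve_e in the frame of main_drawer_floor between -0.11 and 0.11 m and z of sleeve_e in the frame of main_drawer_floor between -0.01 and 0.06 m and distance of each of short_a, short_b, long_a from where it was at the start of the episode below 0.05 m); the robot touches nothing.
It fails at once if a bystander on the bench (tape rolls, mug, screwdriver, hammer) is pushed more than 40 mm from its place (distance of any of spike_tape, mug, screwdriver, hammer, gaffer_tape from where it was at the start of the episode above 0.04 m).
It fails at once if the mug is tipped over (angle between mug's own z axis and vertical above 0.5 rad).
It fails at once if a 50 mm or 90 mm sleeve is put in the main drawer ((x of short_a in the frame of main_drawer_floor between -0.1 and 0.1 m and y of short_a in the frame of main_drawer_floor between -0.11 and 0.11 m and z of short_a in the frame of main_drawer_floor between -0.01 and 0.06 m) or (x of short_b in the frame of main_drawer_floor between -0.1 and 0.1 m and y of short_b in the frame of main_drawer_floor between -0.11 and 0.11 m and z of short_b in the frame of main_drawer_floor between -0.01 and 0.06 m) or (x of long_a in the frame of main_drawer_floor between -0.1 and 0.1 m and y of long_a in the frame of main_drawer_floor between -0.11 and 0.11 m and z of long_a in the frame of main_drawer_floor between -0.01 and 0.06 m)).
Of sleeve_a, sleeve_b, sleeve_c, sleeve_d, sleeve_e only 3 to 5 are there at a start; the rules pass over those that are not, and their reading is None.
At some moment in a run one of sleeve_a, sleeve_b, sleeve_c, sleeve_d, sleeve_e may be knocked a few centimetres aside while the robot is not near it.
Once in a run the grip may slacken for a moment while it holds something.
It also fails if it takes over 208 s, if anything falls off the work surface, if the arm or the gripper's body presses on something with over 40 N, if the wrist force passes 120 N, or if a joint passes its speed limit or range.

ROBOT

A 6-joint arm with a two-finger parallel gripper is mounted at the origin on the work surface. World frame = base frame: x ahead of the robot, y to its left, z up, the work surface at z = 0. Lengths are in m, angles in rad, forces in N, time in s.
With the tool pointing down it reaches from about 0.3 to 0.85 m from the base axis. Payload 4.2 kg.
Tool frame: the origin (TCP) lies at the very end of the fingers, on their centre line; the grasp point (between the pads) lies r.tcp_to_grasp behind it (r.tcp_to_grasp is the distance from the TCP to the grasp point, in m); z points along the fingers, y is the line along which they close (so a half turn about z gives the same grasp; the last joint's range is limited). The gripper opens to 91 mm and grips with 3 to 60 N. Pads are 32 mm wide; open, the fingers measure 118 mm over their backs; the gripper's body (76 mm by 178 mm) begins 60 mm behind the grasp point.
Start: joints at [-1.143, 0.32, 1.565, -0, 1.257, -0.02], TCP at [0.249, -0.518, 0.214] pointing down, gripper open.
Joint ranges: [-3.11, 3.11], [-0.84, 2.01], [0.21, 2.61], [-1.34, 4.49], [0.05, 2.63], [-2.56, 2.56]. Speed limits (rad/s): [2.57, 2.57, 3.14, 3.14, 3.14, 3.14].

INTERFACE

Orientations are given as a unit quaternion [x, y, z, w].
In Python, from rig import r gives the robot as it stands.
- The arm moves only by the tool step_arm, never from a script. Its argument "moves" is a list of rows, each a list of 7 numbers: the shift along the tool's x, y, z in m, then the turn, a rotation vector about the tool's x, y, z in rad, then the closure in counts, from 0 (fully open) to 255 (shut). A call has 1 to 10 rows; each row is the pose to reach, as a shift and turn from the pose commanded when the call began, along the tool's axes at that moment; what a row does not reach only later rows make up. A row lasts 1/8 s, in which the tool goes at most 62.5 mm and 10.7 degrees, less where a joint would pass 70% of its speed; a pose out of reach is approached as far as the arm can. A call with a gripper value outside its range is refused whole. The fingers move at their own pace and stop on an object; "grip_force" is the grip in N (left out, the last holds). Time passes only in rows, so rows that repeat a pose let the fingers close. It gives the time, the measured TCP pose, the force, the opening and the grip force at its end, in the units of the state.
- r.sense(): the state, without advancing time (a new reading comes with each control period).
- r.snapshot(name): name is "scene" or "top"; returns (picture, depth): 420x560x3 uint8, red, green, blue; 420x560 float32, m along the optical axis (not along the pixel's ray), 0 where there is no reading.
- r.camera_model(name): a dict with "camera_matrix" (3x3 intrinsics, pixels), "view" (4x4, takes a point from world to camera coordinates). Camera axes: x right, y down, z forward; pixel columns grow to the right and rows downward; lengths in m; the calibration is good to about 2 mm. A picture is of the moment at which its call begins. camera_model takes no time and is no camera call.
- r.close_job(): hands the job in; it is judged then, once.
The state is a dict: "t": time; "q": joint angles; "joint_vel": joint speeds; "tau": joint torques, N m; "tcp_pos": TCP position; "tool_rot": TCP orientation; "contact_force": force on the tool from outside, world axes, zero at the start; "ft_torque": the same for the moment, N m; "finger_gap": finger opening in m; "grip_force": force on a finger pad.
Only numpy, scipy, OpenCV 4.12 (cv2) and the standard library are available. Lean on these libraries where they do the work, as an engineer would, in place of code of your own. Each camera call takes 0.05 s, during which the arm holds its last target. There are 200 camera calls.

## Working session

There is one attempt and no reset: what is moved stays moved. The work goes in short steps, Python scripts to look and compute and a tool call to move; the robot and the scene stay as the last step left them, time stands still between calls to the robot, and variables do not carry over. Pictures are saved under pics/ and viewed, at most 14 in all, crops included, and the job is handed in when it is done.

Besides the shell and the picture viewer there is one more tool, called after ">>>" as name(argument=value, ...), one argument or row to a line, values as JSON. step_arm: Moves the arm, as the interface text tells. Its arguments: {"type":"object","properties":{"moves":{"type":"array","items":{"type":"array","items":{"type":"number"}}},"grip_force":{"type":"number"}},"required":["moves"]}

```bash
ls; mkdir -p pics
cat > h.py <<'E'
import numpy as np, cv2
from rig import r
from scipy.spatial.transform import Rotation as R
def snap(n,fn=None):
    p,d=r.snapshot(n)
    if fn: cv2.imwrite('pics/'+fn,p[:,:,::-1])
    return p,d
def world(n,d):
    c=r.camera_model(n);K=np.array(c["camera_matrix"]);V=np.linalg.inv(np.array(c["view"]))
    v,u=np.mgrid[:d.shape[0],:d.shape[1]]
    P=np.stack([(u-K[0,2])/K[0,0]*d,(v-K[1,2])/K[1,1]*d,d],-1)
    return P@V[:3,:3].T+V[:3,3]
E
python3 - <<'E'
from h import *
p,d=snap('top','top0.png');np.savez('top0.npz',p=p,d=d)
p,d=snap('scene','scene0.png');np.savez('scene0.npz',p=p,d=d)
print(r.sense()); print(r.tcp_to_grasp)
for n in('top','scene'):print(r.camera_model(n))
E
```

```text
pics
{'t': 0.1, 'q': array([-1.14298879e+00,  3.20203741e-01,  1.56559222e+00, -2.20578849e-05,
        1.25744957e+00, -2.00063432e-02]), 'joint_vel': array([-0.00099202, -0.00030821, -0.0026163 ,  0.00167666,  0.00082844,
        0.00060578]), 'tau': array([ 6.44713782e-04, -4.13330054e+01, -2.32510006e+01,  7.29501410e-02,
        4.21884342e-02, -4.50549260e-05]), 'tcp_pos': array([ 0.24876038, -0.51786086,  0.21320464]), 'tool_rot': array([ 9.75036303e-01,  2.22043970e-01, -1.77617877e-04, -8.07194181e-04]), 'contact_force': array([ 0.08356272,  0.42045571, -0.74442906]), 'ft_torque': array([ 0.03788113, -0.02771479,  0.00707876]), 'grip_force': 0.0, 'finger_gap': 0.09118615478499631}
0.0188
{'camera_matrix': array([[507.76417796,   0.        , 277.25121897],
       [  0.        , 507.76417796, 207.83389003],
       [  0.        ,   0.        ,   1.        ]]), 'view': array([[ 2.51214977e-03, -9.99969321e-01, -7.41930138e-03,
         7.76468445e-02],
       [-9.83872911e-01, -1.14461587e-03, -1.78865272e-01,
         5.80787337e-01],
       [ 1.78851292e-01,  7.74898599e-03, -9.83845602e-01,
         1.48556854e+00],
       [ 0.00000000e+00,  0.00000000e+00,  0.00000000e+00,
         1.00000000e+00]])}
{'camera_matrix': array([[398.25072209,   0.        , 278.87076234],
       [  0.        , 398.25072209, 209.64471465],
       [  0.        ,   0.        ,   1.        ]]), 'view': array([[-0.54746629,  0.83682369, -0.00260344,  0.26123229],
       [ 0.59285939,  0.38566071, -0.70695372, -0.27391853],
       [-0.59059158, -0.3885768 , -0.70725502,  1.43195895],
       [ 0.        ,  0.        ,  0.        ,  1.        ]])}
```

View pics/top0.png

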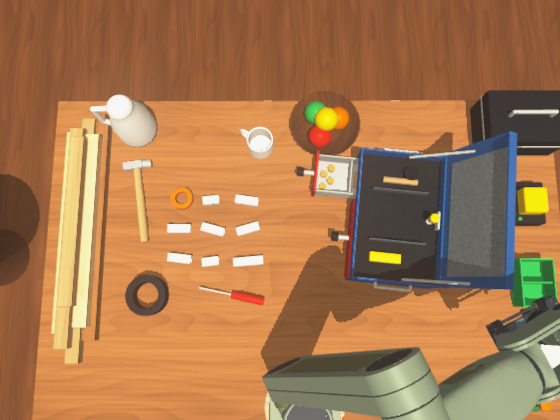

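View pics/scene0.png

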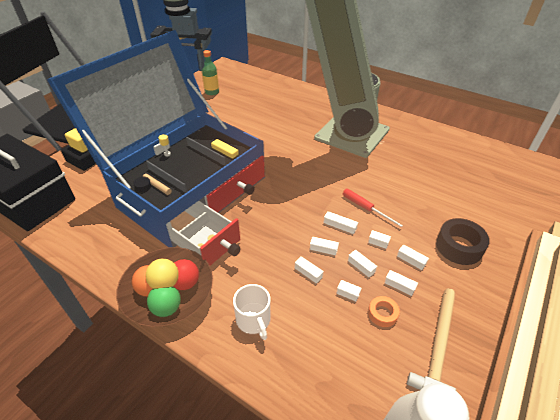

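The top view shows the chest with its front facing image left (world +y). The side drawer is open, with its knob at about (303,171), and the main knob is at (336,237). The stay grip is near (433,218). There are eight sleeves around (180-250, 200-262). Now I'll measure them.

```bash
cat > sl.py <<'E'
from h import *
from scipy import ndimage
def sleeves(p,d,box=None):
    W=world('top',d); 
    m=(W[...,2]>.016)&(W[...,2]<.034)&(p.min(-1)>120)&(p.max(-1).astype(int)-p.min(-1)<45)
    l,n=ndimage.label(m); out=[]
    for i in range(1,n+1):
        q=W[l==i]
        if len(q)<60: continue
        xy=q[q[:,2]>.021][:,:2]
        if len(xy)<50: continue
        (c,s,a)=cv2.minAreaRect((xy*1000).astype(np.float32))
        if s[0]<s[1]: s=(s[1],s[0]);a+=90
        px=np.argwhere(l==i).mean(0)[::-1]
        if s[0]>120: continue
        out.append((c[0],c[1],s[0],s[1],(a+90)%180-90,px[0],px[1],len(xy)))
    return out
def show(o):
    for e in o: print('x %.0f y %.0f L %.1f w %.1f ang %.0f px(%.0f,%.0f) n%d'%e)
E
python3 - <<'E'
from sl import *
z=np.load('top0.npz');p,d=z['p'],z['d'];W=world('top',d)
show(sleeves(p,d))
np.set_printoptions(precision=3,suppress=True)
hsv=cv2.cvtColor(p,cv2.COLOR_RGB2HSV)
z_=W[...,2]
# rim: blue points z~.14
blue=(hsv[...,0]>105)&(hsv[...,0]<125)&(hsv[...,1]>120)
red=((hsv[...,0]<5)|(hsv[...,0]>174))&(hsv[...,1]>150)
m=blue&(abs(z_-.14)<.006);m[:,:330]=0
q=W[m];print('rim',len(q),q.min(0),q.max(0)); c,s,a=cv2.minAreaRect((q[:,:2]*1000).astype(np.float32));print(c,s,a)
# black knob regions
for n,(u,v) in dict(side=(305,172),main=(336,237)).items():
    mm=np.zeros_like(m);mm[v-14:v+14,u-14:u+12]=1
    k=mm&(p.max(-1)<60)&(z_>.045)&(z_<.09)
    q=W[k];print(n,len(q),q.min(0),q.max(0),np.median(q,0))
yl=(hsv[...,0]>20)&(hsv[...,0]<35)&(hsv[...,1]>150)
mm=np.zeros_like(m);mm[200:235,420:445]=1
q=W[mm&yl&(z_>.12)];print('grip',len(q),q.min(0),q.max(0),np.median(q,0)); print(q[q[:,2]>.158].mean(0))
rd=red&(z_>.06)&(z_<.11); rd[:,365:]=0;rd[:,:290]=0
l,n=ndimage.label(rd)
for i in range(1,n+1):
    q=W[l==i]
    if len(q)>10: print('red',len(q),q.min(0),q.max(0),q[q[:,2]>.08].mean(0), np.argwhere(l==i).mean(0)[::-1])
E
```

```text
x 689 y -95 L 96.8 w 96.2 ang 85 px(336,174) n206
x 726 y 521 L 86.2 w 25.7 ang -80 px(136,164) n176
x 613 y 285 L 49.0 w 25.7 ang -84 px(211,199) n123
x 612 y 175 L 70.1 w 25.2 ang 82 px(246,200) n164
x 521 y 277 L 70.4 w 24.9 ang 75 px(212,229) n162
x 523 y 170 L 67.9 w 25.3 ang -74 px(248,228) n163
x 524 y 380 L 68.9 w 23.2 ang -90 px(179,228) n165
x 432 y 377 L 70.9 w 24.3 ang 84 px(179,258) n169
x 424 y 168 L 87.8 w 24.6 ang -85 px(248,260) n214
x 423 y 282 L 50.3 w 23.5 ang -81 px(210,261) n118
rim 646 [ 0.361 -0.414  0.134] [ 0.742 -0.131  0.146]
(543.1776123046875, -274.0400695800781) (256.34234619140625, 378.28619384765625) 84.01063537597656Traceback (most recent call last):
  File "<stdin>", line 16, in <module>
    return umr_minimum(a, axis, None, out, keepdims, initial, where)
ValueError: zero-size array to reduction operation minimum which has no identity
```

Run:
```python
import cv2
i=cv2.imread('pics/top0.png')
cv2.imwrite('pics/crop1.png',cv2.resize(i[135:300,285:465],None,fx=3.3,fy=3.3,interpolation=cv2.INTER_CUBIC))
```

```text
(no output)
```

View pics/crop1.png

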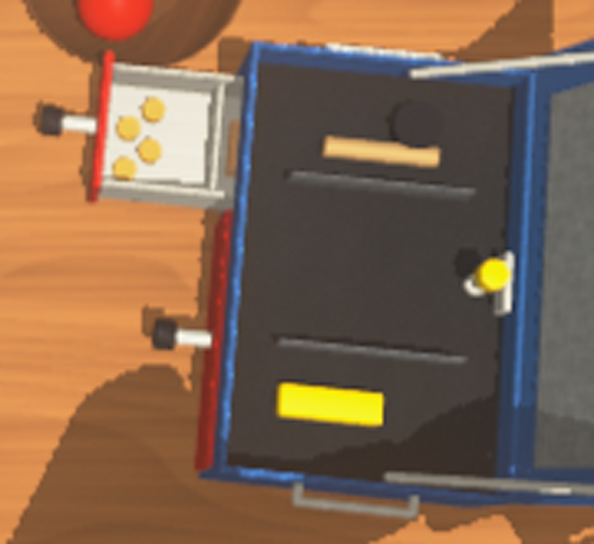

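The crop shows the side drawer open about 75 mm, with the side knob at crop (50,120). The main knob is at (165,333) and the stay grip at (493,273). All five 70 mm sleeves are present. Now I'll refine the knob and grip positions.

Run:
```python
from sl import *
z=np.load('top0.npz');p,d=z['p'],z['d'];W=world('top',d)
np.set_printoptions(precision=4,suppress=True)
hsv=cv2.cvtColor(p,cv2.COLOR_RGB2HSV);z_=W[...,2]
blue=(hsv[...,0]>105)&(hsv[...,0]<125)&(hsv[...,1]>120)
m=blue&(abs(z_-.14)<.006);m[:,:330]=0
# front rim line: leftmost blue px per row -> outer front edge
pts=[]
for v in range(155,275):
    us=np.where(m[v])[0]
    if len(us) : pts.append(W[v,us[0]])
pts=np.array(pts); 
vx,vy,x0,y0=cv2.fitLine(pts[:,:2].astype(np.float32),cv2.DIST_HUBER,0,.01,.01).ravel();print('front line',vx,vy,x0,y0,np.degrees(np.arctan(vy/vx)))
print('x-ext along front',pts[0],pts[-1])
for n,(u,v) in dict(side=(300,171),main=(335,236)).items():
    print(n)
    s=(slice(v-8,v+9),slice(u-8,u+20))
    k=(z_[s]>.045)&(z_[s]<.09)
    dk=k&(p[s].max(-1)<110)
    for kk in(k,dk):
        q=W[s][kk]
        if len(q):print(len(q),q.min(0),q.max(0),np.median(q,0), q[q[:,2]>.07].mean(0))
s=(slice(206,230),slice(420,445));q=W[s];yl=(hsv[s][...,0]>20)&(hsv[s][...,0]<35)&(hsv[s][...,1]>150)
q=q[yl];print('grip',len(q),q.min(0),q.max(0)); t=q[q[:,2]>.156];print(len(t),t.mean(0),t.min(0),t.max(0))
# heights map near corridor
mm=(W[...,0]>.45)&(W[...,0]<.8)&(W[...,1]>-.15)&(W[...,1]<.12)
g=np.full((7,6),0.)
for i in range(7):
    for j in range(6):
        c=mm&(W[...,0]>.45+.05*i)&(W[...,0]<.5+.05*i)&(W[...,1]>-.15+.045*j)&(W[...,1]<-.105+.045*j)
        g[i,j]=z_[c].max() if c.any() else -1
print(g)
rm=(abs(hsv[...,0].astype(int)-90)>83)&(hsv[...,1]>150)
q=W[rm&(W[...,0]>.58)&(W[...,0]<.76)&(W[...,1]>-.09)&(W[...,1]<0)&(z_<.12)]
print('side front',len(q),q.min(0),q.max(0)); t=q[q[:,2]>.085]; print(len(t));print(t.mean(0))
```

```text
front line 0.9945768 -0.10400452 0.5134315 -0.14373662 -5.9698153
x-ext along front [ 0.7199 -0.1643  0.144 ] [ 0.3969 -0.1307  0.143 ]
side
128 [ 0.6617 -0.0438  0.0547] [0.7204 0.019  0.0899] [ 0.6892 -0.0053  0.0709] [ 0.6899 -0.0063  0.0763]
48 [0.6779 0.0007 0.0606] [0.704  0.019  0.0837] [0.6894 0.01   0.0731] [0.6912 0.0096 0.0744]
main
157 [ 0.4671 -0.1412  0.0516] [ 0.5191 -0.0814  0.0898] [ 0.4927 -0.1101  0.0705] [ 0.4929 -0.11    0.0773]
60 [ 0.4811 -0.1401  0.0565] [ 0.5086 -0.0819  0.0891] [ 0.4925 -0.0905  0.073 ] [ 0.4938 -0.0922  0.0757]
grip 83 [ 0.5217 -0.3796  0.0927] [ 0.5555 -0.3501  0.174 ]
65 [ 0.5342 -0.3604  0.1628] [ 0.5217 -0.3719  0.1563] [ 0.5474 -0.3501  0.174 ]
[[0.1453 0.0842 0.0138 0.0114 0.0095 0.0102]
 [0.1504 0.0829 0.0112 0.0134 0.0115 0.01  ]
 [0.147  0.0114 0.0095 0.0103 0.0084 0.0092]
 [0.0972 0.0803 0.0972 0.0136 0.0113 0.0116]
 [0.0632 0.0381 0.0998 0.0837 0.0092 0.0099]
 [0.0777 0.0812 0.0982 0.0743 0.0112 0.01  ]
 [0.0583 0.0864 0.0916 0.0556 0.0126 0.0874]]
side front 129 [ 0.625  -0.047   0.0188] [ 0.7535 -0.0273  0.0998]
89
[ 0.69   -0.0368  0.0928]
```

```bash
cat > to.py <<'E'
# usage: to.py x y z yaw(tool x, deg) [more quadruples]: rows from the present pose, tool pointing straight down
import sys
from h import *
s=r.sense(); R0=R.from_quat(s['tool_rot']); a=list(map(float,sys.argv[1:]))
print('t %.2f tcp'%s['t'],s['tcp_pos'].round(4),'yaw %.1f'%np.degrees(np.arctan2(*R0.as_matrix()[[1,0],0])),'q',s['q'].round(2),'F',s['contact_force'].round(1),'gap %.4f grip %.1f'%(s['finger_gap'],s['grip_force']))
for x,y,z,w in np.reshape(a,(-1,4)):
    T=R.from_euler('z',w,degrees=True)*R.from_euler('x',180,degrees=True)
    print((R0.inv().apply([x,y,z]-s['tcp_pos'])).round(4),(R0.inv()*T).as_rotvec().round(4))
E
python3 to.py .249 -.518 .45 84 .42 -.2 .45 84 .5 0 .4 84
```

```text
t 0.10 tcp [ 0.2488 -0.5179  0.2132] yaw 25.7 q [-1.14  0.32  1.57 -0.    1.26 -0.02] F [ 0.1  0.4 -0.7] gap 0.0912 grip 0.0
[ 2.000e-04 -2.000e-04 -2.368e-01] [-1.5000e-03 -9.0000e-04 -1.0183e+00]
[ 0.292  -0.2128 -0.2364] [-1.5000e-03 -9.0000e-04 -1.0183e+00]
[ 0.4507 -0.3583 -0.1862] [-1.5000e-03 -9.0000e-04 -1.0183e+00]
```

>>> step_arm(
  moves=[
    [0,0,-0.237,0,0,0,0],
    [0,0,-0.237,0,0,0,0],
    [0,0,-0.237,0,0,0,0],
    [0,0,-0.237,0,0,0,0],
    [0.292,-0.213,-0.237,-0.0015,-0.0009,-1.018,0],
    [0.292,-0.213,-0.237,-0.0015,-0.0009,-1.018,0],
    [0.292,-0.213,-0.237,-0.0015,-0.0009,-1.018,0],
    [0.292,-0.213,-0.237,-0.0015,-0.0009,-1.018,0],
    [0.292,-0.213,-0.237,-0.0015,-0.0009,-1.018,0],
    [0.292,-0.213,-0.237,-0.0015,-0.0009,-1.018,0],
  ],
  grip_force=20,
)

```text
t: 1.35
tcp_pos: [0.4205, -0.1976, 0.4507]
tool_rot: [0.742, 0.671, -0.0, 0.001]
contact_force: [1.2, -0.5, 0.3]
finger_gap: 0.0913
grip_force: 0.0
```

```bash
python3 to.py .692 .06 .15 84 .692 .06 .05 84
```

```text
t 1.35 tcp [ 0.4205 -0.1976  0.4507] yaw 84.2 q [-0.46  0.08  1.29 -0.    1.77 -0.36] F [ 1.2 -0.5  0.3] gap 0.0913 grip 0.0
[0.284  0.2441 0.3005] [0.0006 0.0012 0.004 ]
[0.2841 0.244  0.4005] [0.0006 0.0012 0.004 ]
```

>>> step_arm(
  moves=[
    [0.284,0.244,0.2,0,0,0,255],
    [0.284,0.244,0.2,0,0,0,255],
    [0.284,0.244,0.2,0,0,0,255],
    [0.284,0.244,0.2,0,0,0,255],
    [0.284,0.244,0.2,0,0,0,255],
    [0.284,0.244,0.2,0,0,0,255],
    [0.284,0.244,0.2,0,0,0,255],
    [0.284,0.244,0.4,0,0,0.004,255],
    [0.284,0.244,0.4,0,0,0.004,255],
    [0.284,0.244,0.4,0,0,0.004,255],
  ],
)

```text
t: 2.6
tcp_pos: [0.6922, 0.0566, 0.0608]
tool_rot: [0.744, 0.668, -0.0, 0.001]
contact_force: [0.3, 0.4, -0.3]
finger_gap: 0.0005
grip_force: 0.0
```

```bash
python3 to.py .692 .06 .05 84; python3 -c "
from h import *
snap('top','t1.png')
import cv2
i=cv2.imread('pics/t1.png');cv2.imwrite('pics/t1c.png',cv2.resize(i[80:300,180:480],None,fx=2.4,fy=2.4))"
```

```text
t 2.60 tcp [0.6922 0.0566 0.0608] yaw 83.8 q [ 0.07  0.62  1.46 -0.    1.06  0.18] F [ 0.3  0.4 -0.3] gap 0.0005 grip 0.0
[ 0.0034 -0.0006  0.0108] [ 0.0004  0.0017 -0.0039]
```

View pics/t1c.png

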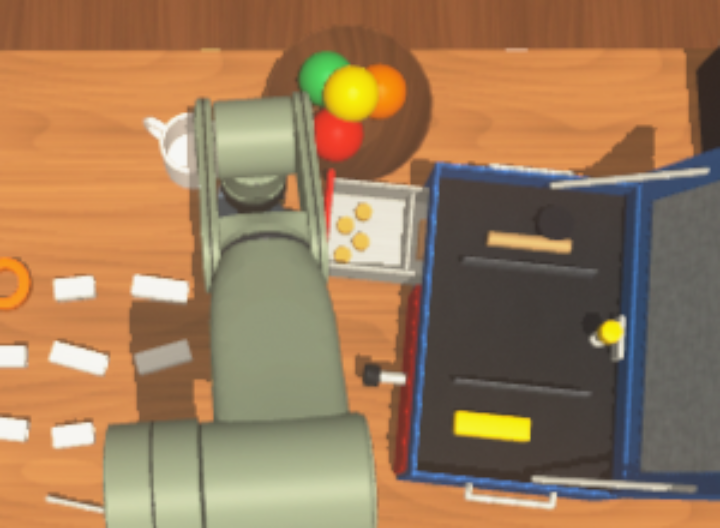

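The closed fingers are now just outside the side knob, at crop (250,200) under the wrist. Nothing is in the way. Next is the push.

>>> step_arm(
  moves=[
    [0,0,0.006,0,0,0,255],
    [-0.02,0,0.006,0,0,0,255],
    [-0.04,0,0.006,0,0,0,255],
    [-0.06,0,0.006,0,0,0,255],
    [-0.08,0,0.006,0,0,0,255],
    [-0.1,0,0.006,0,0,0,255],
    [-0.115,0,0.006,0,0,0,255],
    [-0.13,0,0.006,0,0,0,255],
    [-0.138,0,0.006,0,0,0,255],
    [-0.138,0,0.006,0,0,0,255],
  ],
)

```text
t: 3.9
tcp_pos: [0.6786, -0.0823, 0.0597]
tool_rot: [0.745, 0.667, 0.001, 0.003]
contact_force: [0.3, -0.3, 0.4]
finger_gap: 0.0003
grip_force: 0.2
```

```bash
python3 to.py
```

```text
t 3.90 tcp [ 0.6786 -0.0823  0.0597] yaw 83.7 q [-0.14  0.6   1.5  -0.    1.04 -0.03] F [ 0.3 -0.3  0.4] gap 0.0003 grip 0.2
```

>>> step_arm(
  moves=[
    [-0.004,0,0,0,0,0,255],
    [-0.006,0,0,0,0,0,255],
    [-0.006,0,0,0,0,0,255],
  ],
)

```text
t: 4.28
tcp_pos: [0.6782, -0.0829, 0.0593]
tool_rot: [0.745, 0.667, 0.003, -0.0]
contact_force: [1.8, 12.5, 5.9]
finger_gap: 0.0006
grip_force: 6.6
```

```bash
python3 to.py;python3 -c "
from h import *
snap('scene','s1.png')
i=cv2.imread('pics/s1.png');cv2.imwrite('pics/s1c.png',cv2.resize(i[100:330,80:330],None,fx=2.4,fy=2.4))"
```

```text
t 4.28 tcp [ 0.6782 -0.0829  0.0593] yaw 83.7 q [-0.14  0.6   1.5   0.01  1.04 -0.03] F [ 1.8 12.5  5.9] gap 0.0006 grip 6.6
```

View pics/s1c.png

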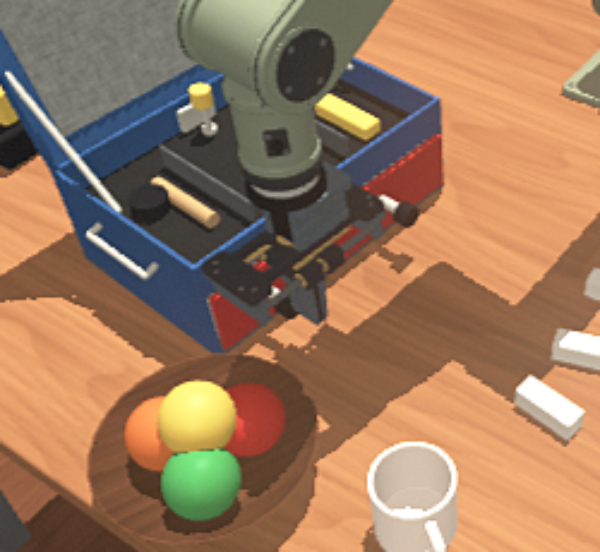

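The side drawer front is flush, at crop (250,300), and 12 N of contact shows it is on its stop. Next I'll check the heights around the stay.

```bash
python3 - <<'E'
from sl import *
np.set_printoptions(precision=0,suppress=True,linewidth=150)
z=np.load('top0.npz');W=world('top',z['d'])
ux=np.array([-.104,-.9946]);uy=np.array([.9946,-.104])
q=W.reshape(-1,3);c=q[:,:2]-[.534,-.363]
a=c@ux;b=c@uy
g=np.full((8,16),-1.)
for i in range(8):
    for j in range(16):
        k=(a>=-.04+.01*i)&(a<-.03+.01*i)&(b>=-.08+.01*j)&(b<-.07+.01*j)
        if k.any():g[i,j]=q[k,2].max()*1000
print(g)
E
python3 to.py .685 -.05 .06 84 .69 -.05 .28 84 .534 -.363 .28 84
```

```text
[[136. 130. 107. 102. 103. 105. 105. 103. 106. 103. 103. 103. 104. 107. 106. 133.]
 [131. 105. 105. 104. 102. 102. 103. 104. 103. 105. 106. 108. 108. 104. 104. 128.]
 [133. 127. 102. 103. 103. 105. 105. 161. 164. 102. 105. 110. 104. 102. 101. 130.]
 [103. 102. 106. 104. 105. 104. 162. 173. 168. 165. 104. 107. 103. 104. 107. 107.]
 [105. 107. 103. 102. 104. 101. 168. 166. 174. 165. 107. 103. 106. 101. 105. 105.]
 [105. 101. 105. 105. 104. 135. 133. 161. 160. 134. 133. 103. 103. 107. 105. 104.]
 [145. 143. 144. 145. 145. 147. 150. 143. 151. 145. 144. 145. 146. 144. 146. 148.]
 [174. 173. 169. 172. 176. 182. 172. 178. 170. 169. 173. 179. 171. 171. 173. 177.]]
t 4.33 tcp [ 0.6782 -0.0828  0.0594] yaw 83.7 q [-0.14  0.6   1.5   0.01  1.04 -0.03] F [ 2.4 13.7  5.7] gap 0.0005 grip 6.5
[ 0.0333  0.0031 -0.0005] [ 0.0035 -0.0048 -0.0048]
[ 0.0349  0.0089 -0.2204] [ 0.0035 -0.0048 -0.0048]
[-0.2932 -0.1119 -0.2225] [ 0.0035 -0.0048 -0.0048]
```

>>> step_arm(
  moves=[
    [0.034,0.003,0,0,0,0,255],
    [0.034,0.003,-0.22,0,0,0,0],
    [0.034,0.003,-0.22,0,0,0,0],
    [0.034,0.003,-0.22,0,0,0,0],
    [0.034,0.003,-0.22,0,0,0,0],
    [-0.287,-0.111,-0.22,0.0035,-0.0048,-0.0048,0],
    [-0.287,-0.111,-0.22,0.0035,-0.0048,-0.0048,0],
    [-0.287,-0.111,-0.22,0.0035,-0.0048,-0.0048,0],
    [-0.287,-0.111,-0.22,0.0035,-0.0048,-0.0048,0],
    [-0.287,-0.111,-0.22,0.0035,-0.0048,-0.0048,0],
  ],
)

```text
t: 5.58
tcp_pos: [0.5453, -0.3365, 0.278]
tool_rot: [0.743, 0.669, -0.004, 0.001]
contact_force: [-0.0, -0.8, -0.4]
finger_gap: 0.0875
grip_force: 0.0
```

```bash
python3 to.py .5346 -.357 .138 84
```

```text
t 5.58 tcp [ 0.5453 -0.3365  0.278 ] yaw 84.0 q [-0.57  0.4   1.29 -0.01  1.46 -0.46] F [-0.  -0.8 -0.4] gap 0.0875 grip 0.0
[-0.0204 -0.0079  0.1402] [-0.0043  0.0078  0.0004]
```

>>> step_arm(
  moves=[
    [0,0,0,0,0,0,0],
    [0,0,0,0,0,0,0],
  ],
)

```text
t: 5.82
tcp_pos: [0.5469, -0.3345, 0.2778]
tool_rot: [0.743, 0.669, -0.004, 0.001]
contact_force: [0.3, 0.5, 0.2]
finger_gap: 0.0911
grip_force: 0.0
```

```bash
python3 to.py .5346 -.357 .138 84
```

```text
t 5.83 tcp [ 0.5469 -0.3345  0.2778] yaw 84.0 q [-0.56  0.4   1.29 -0.01  1.46 -0.46] F [0.3 0.5 0.2] gap 0.0911 grip 0.0
[-0.0228 -0.0093  0.14  ] [-0.0035  0.0063 -0.0004]
```

>>> step_arm(
  moves=[
    [-0.023,-0.0093,0.06,-0.0035,0.006,0,0],
    [-0.023,-0.0093,0.11,-0.0035,0.006,0,0],
    [-0.023,-0.0093,0.14,-0.0035,0.006,0,0],
    [-0.023,-0.0093,0.14,-0.0035,0.006,0,0],
    [-0.023,-0.0093,0.14,-0.0035,0.006,0,255],
    [-0.023,-0.0093,0.14,-0.0035,0.006,0,255],
    [-0.023,-0.0093,0.14,-0.0035,0.006,0,255],
    [-0.023,-0.0093,0.14,-0.0035,0.006,0,255],
  ],
  grip_force=40,
)

```text
t: 6.82
tcp_pos: [0.5356, -0.3572, 0.1386]
tool_rot: [0.743, 0.669, 0.0, 0.001]
contact_force: [-0.3, -0.6, -0.4]
finger_gap: 0.0538
grip_force: 0.0
```

>>> step_arm(
  moves=[
    [0,0,0,0,0,0,255],
    [0,0,0,0,0,0,255],
    [0,0,0,0,0,0,255],
    [0,0,0,0,0,0,255],
  ],
)

```text
t: 7.32
tcp_pos: [0.5355, -0.3571, 0.1379]
tool_rot: [0.743, 0.669, 0.0, 0.0]
contact_force: [0.4, 0.0, -0.5]
finger_gap: 0.0251
grip_force: 40.0
```

Gripped at 25 mm, with 40 N. Next I'll lift.

>>> step_arm(
  moves=[
    [0,0,-0.008,0,0,0,255],
    [0,0,-0.016,0,0,0,255],
    [0,0,-0.024,0,0,0,255],
    [0,0,-0.03,0,0,0,255],
    [0,0,-0.031,0,0,0,255],
    [0,0,-0.031,0,0,0,255],
  ],
)

```text
t: 8.07
tcp_pos: [0.5354, -0.3571, 0.168]
tool_rot: [0.743, 0.669, 0.0, 0.0]
contact_force: [3.8, -2.0, -13.2]
finger_gap: 0.0251
grip_force: 40.0
```

```bash
python3 to.py
```

```text
t 8.07 tcp [ 0.5354 -0.3571  0.168 ] yaw 84.0 q [-0.61  0.46  1.47  0.    1.22 -0.5 ] F [  3.8  -2.  -13.2] gap 0.0251 grip 40.0
```

```bash
python3 to.py .5354 -.357 .28 84 .494 -.087 .25 84 .494 -.087 .043 84
```

```text
t 8.07 tcp [ 0.5354 -0.3571  0.168 ] yaw 84.0 q [-0.61  0.46  1.47  0.    1.22 -0.5 ] F [  3.8  -2.  -13.2] gap 0.0251 grip 40.0
[ 1.00e-04  0.00e+00 -1.12e-01] [ 0.0003 -0.      0.0005]
[ 0.2643 -0.0692 -0.082 ] [ 0.0003 -0.      0.0005]
[ 0.2643 -0.0693  0.125 ] [ 0.0003 -0.      0.0005]
```

>>> step_arm(
  moves=[
    [0,0,0,0,0,0,0],
    [0,0,0,0,0,0,0],
    [0,0,0,0,0,0,0],
    [0,0,-0.06,0,0,0,0],
    [0,0,-0.115,0,0,0,0],
    [0.264,-0.069,-0.082,0,0,0,0],
    [0.264,-0.069,-0.082,0,0,0,0],
    [0.264,-0.069,-0.082,0,0,0,0],
    [0.264,-0.069,-0.082,0,0,0,0],
    [0.264,-0.069,-0.082,0,0,0,0],
  ],
)

```text
t: 9.32
tcp_pos: [0.4928, -0.0844, 0.2514]
tool_rot: [0.742, 0.67, 0.0, 0.0]
contact_force: [-0.2, -0.7, 0.1]
finger_gap: 0.0914
grip_force: 0.0
```

>>> step_arm(
  moves=[
    [0,0,0,0,0,0,0],
    [0,0,0,0,0,0,0],
  ],
)

```text
t: 9.57
tcp_pos: [0.4945, -0.088, 0.2514]
tool_rot: [0.743, 0.669, 0.0, 0.001]
contact_force: [0.2, -0.5, 0.9]
finger_gap: 0.0913
grip_force: 0.0
```

```bash
python3 - <<'E'
from sl import *
p,d=snap('top','t2.png');W=world('top',d)
s=(slice(200,240),slice(420,450));hsv=cv2.cvtColor(p,cv2.COLOR_RGB2HSV)
yl=(hsv[s][...,0]>20)&(hsv[s][...,0]<35)&(hsv[s][...,1]>150)
q=W[s][yl];print(len(q), np.percentile(q,[5,50,90,98],axis=0).round(3) if len(q) else '')
E
python3 to.py .494 -.087 .25 84 .494 -.087 .043 84
```

```text
85 [[ 0.523 -0.371  0.172]
 [ 0.533 -0.36   0.191]
 [ 0.541 -0.352  0.196]
 [ 0.544 -0.35   0.197]]
t 9.62 tcp [ 0.4945 -0.0883  0.2512] yaw 84.0 q [-0.2   0.18  1.66 -0.    1.3  -0.09] F [-0.4 -0.4 -0.3] gap 0.0913 grip 0.0
[ 0.0012 -0.0006  0.0012] [ 0.0018  0.0009 -0.0004]
[ 0.0014 -0.001   0.2082] [ 0.0018  0.0009 -0.0004]
```

The stay is up: its grip top is at about 0.192, against 0.163 before. I'll descend and grip the main knob.

>>> step_arm(
  moves=[
    [0,0,0.06,0,0,0,0],
    [0,0,0.12,0,0,0,0],
    [0,0,0.17,0,0,0,0],
    [0.001,-0.001,0.208,0,0,0,0],
    [0.001,-0.001,0.208,0,0,0,255],
    [0.001,-0.001,0.208,0,0,0,255],
    [0.001,-0.001,0.208,0,0,0,255],
    [0.001,-0.001,0.208,0,0,0,255],
    [0.001,-0.001,0.208,0,0,0,255],
    [0.001,-0.001,0.208,0,0,0,255],
  ],
)

```text
t: 10.88
tcp_pos: [0.4936, -0.0863, 0.0431]
tool_rot: [0.743, 0.669, 0.0, 0.001]
contact_force: [-0.3, 1.2, -0.3]
finger_gap: 0.0341
grip_force: 0.0
```

>>> step_arm(
  moves=[
    [0,0,0,0,0,0,255],
    [0,0,0,0,0,0,255],
  ],
)

```text
t: 11.12
tcp_pos: [0.4957, -0.0865, 0.0431]
tool_rot: [0.743, 0.669, 0.002, 0.002]
contact_force: [5.0, -0.0, -3.2]
finger_gap: 0.027
grip_force: 40.0
```

>>> step_arm(
  moves=[
    [0.015,0.002,0,0,0,0,255],
    [0.035,0.002,0,0,0,0,255],
    [0.055,0.002,0,0,0,0,255],
    [0.075,0.002,0,0,0,0,255],
    [0.095,0.002,0,0,0,0,255],
    [0.115,0.002,0,0,0,0,255],
    [0.135,0.002,0,0,0,0,255],
    [0.149,0.002,0,0,0,0,255],
    [0.155,0.002,0,0,0,0,255],
    [0.155,0.002,0,0,0,0,255],
  ],
)

```text
t: 12.38
tcp_pos: [0.5119, 0.0677, 0.0431]
tool_rot: [0.743, 0.67, 0.0, 0.001]
contact_force: [1.5, -1.8, 4.1]
finger_gap: 0.0266
grip_force: 40.0
```

```bash
python3 to.py
```

```text
t 12.38 tcp [0.5119 0.0677 0.0431] yaw 84.1 q [ 0.11  0.4   1.93 -0.    0.81  0.21] F [ 1.5 -1.8  4.1] gap 0.0266 grip 40.0
```

```bash
python3 to.py .512 .068 .35 84 .35 -.28 .35 84
```

```text
t 12.38 tcp [0.5119 0.0677 0.0431] yaw 84.1 q [ 0.11  0.4   1.93 -0.    0.81  0.21] F [ 1.5 -1.8  4.1] gap 0.0266 grip 40.0
[ 1.000e-04  6.000e-04 -3.069e-01] [0.0017 0.0006 0.0012]
[-0.3628 -0.1246 -0.3069] [0.0017 0.0006 0.0012]
```

>>> step_arm(
  moves=[
    [0,0,0,0,0,0,0],
    [0,0,0,0,0,0,0],
    [0,0,0,0,0,0,0],
    [0,0,-0.06,0,0,0,0],
    [0,0,-0.12,0,0,0,0],
    [0,0,-0.18,0,0,0,0],
    [0,0,-0.24,0,0,0,0],
    [0,0,-0.307,0,0,0,0],
    [-0.06,-0.02,-0.307,0,0,0,0],
    [-0.12,-0.04,-0.307,0,0,0,0],
  ],
)

```text
t: 13.62
tcp_pos: [0.4594, -0.0467, 0.3505]
tool_rot: [0.742, 0.67, 0.001, 0.001]
contact_force: [-0.1, -0.7, -0.4]
finger_gap: 0.0912
grip_force: 0.0
```

>>> step_arm(
  moves=[
    [-0.24,-0.085,0,0,0,0,0],
    [-0.24,-0.085,0,0,0,0,0],
    [-0.24,-0.085,0,0,0,0,0],
    [-0.24,-0.085,0,0,0,0,0],
    [-0.24,-0.085,0,0,0,0,0],
    [-0.24,-0.085,0,0,0,0,0],
  ],
)

```text
t: 14.38
tcp_pos: [0.3501, -0.2755, 0.3494]
tool_rot: [0.743, 0.669, 0.001, -0.0]
contact_force: [0.1, 0.9, -0.4]
finger_gap: 0.0912
grip_force: 0.0
```

```bash
python3 - <<'E'
from sl import *
p,d=snap('top','t3.png');show(sleeves(p,d));np.savez('t3.npz',p=p,d=d)
W=world('top',d)
hsv=cv2.cvtColor(p,cv2.COLOR_RGB2HSV)
red=(abs(hsv[...,0].astype(int)-90)>83)&(hsv[...,1]>150)&(W[...,1]<.08)&(W[...,1]>-.1)&(W[...,2]>.08)&(W[...,2]<.11)&(W[...,0]<.65)
q=W[red];print('front top',len(q),q.mean(0).round(4),q.min(0).round(3),q.max(0).round(3))
E
python3 to.py
```

```text
x 727 y 521 L 88.0 w 25.6 ang -81 px(136,164) n177
x 613 y 285 L 49.7 w 24.9 ang -84 px(211,199) n117
x 612 y 174 L 69.8 w 25.4 ang 82 px(246,200) n162
x 521 y 277 L 70.6 w 23.8 ang 74 px(212,229) n164
x 523 y 170 L 68.5 w 25.5 ang -75 px(248,228) n161
x 523 y 380 L 68.5 w 24.8 ang 90 px(179,228) n172
x 432 y 377 L 71.4 w 24.6 ang 84 px(179,258) n160
x 424 y 167 L 86.9 w 24.7 ang -84 px(248,260) n214
x 423 y 282 L 50.3 w 24.7 ang -82 px(210,261) n121
front top 155 [0.5024 0.0176 0.0925] [0.391 0.002 0.083] [0.618 0.03  0.1  ]
t 14.43 tcp [ 0.3505 -0.2749  0.3496] yaw 84.1 q [-0.69  0.05  1.57  0.    1.52 -0.59] F [ 0.1  0.5 -0.7] gap 0.0913 grip 0.0
```

View pics/t3.png

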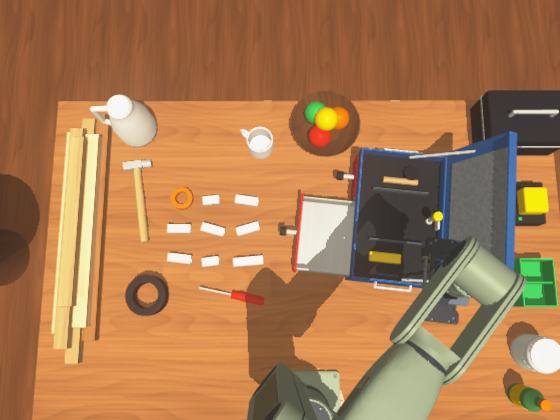

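The main drawer is open, with its front near (297,233) and its floor centre at about (.494,-.084). The sleeves haven't moved. Sleeve S2 goes first.

```bash
python3 to.py .519 .1845 .2 105 .519 .1845 .005 105
```

```text
t 14.43 tcp [ 0.3505 -0.2749  0.3496] yaw 84.1 q [-0.69  0.05  1.57  0.    1.52 -0.59] F [ 0.1  0.5 -0.7] gap 0.0913 grip 0.0
[0.4743 0.12   0.15  ] [ 0.0009 -0.0006 -0.3655]
[0.4741 0.1198 0.345 ] [ 0.0009 -0.0006 -0.3655]
```

>>> step_arm(
  moves=[
    [0.474,0.12,0.15,0,0,-0.3655,100],
    [0.474,0.12,0.15,0,0,-0.3655,100],
    [0.474,0.12,0.15,0,0,-0.3655,100],
    [0.474,0.12,0.15,0,0,-0.3655,100],
    [0.474,0.12,0.15,0,0,-0.3655,100],
    [0.474,0.12,0.15,0,0,-0.3655,100],
    [0.474,0.12,0.15,0,0,-0.3655,100],
    [0.474,0.12,0.15,0,0,-0.3655,100],
    [0.474,0.12,0.15,0,0,-0.3655,100],
    [0.474,0.12,0.15,0,0,-0.3655,100],
  ],
  grip_force=25,
)

```text
t: 15.68
tcp_pos: [0.5181, 0.1847, 0.1993]
tool_rot: [0.608, 0.794, -0.001, 0.0]
contact_force: [-0.2, -0.5, -0.3]
finger_gap: 0.0555
grip_force: 0.0
```

```bash
python3 to.py .519 .1845 .005 105
```

```text
t 15.68 tcp [0.5181 0.1847 0.1993] yaw 105.2 q [ 0.32  0.29  1.64 -0.    1.21  0.06] F [-0.2 -0.5 -0.3] gap 0.0555 grip 0.0
[-0.0002  0.001   0.1943] [-0.0007  0.0009  0.0031]
```

>>> step_arm(
  moves=[
    [0,0.001,0.06,0,0,0,100],
    [0,0.001,0.12,0,0,0,100],
    [0,0.001,0.17,0,0,0,100],
    [0,0.001,0.194,0,0,0,100],
    [0,0.001,0.194,0,0,0,100],
    [0,0.001,0.194,0,0,0,255],
    [0,0.001,0.194,0,0,0,255],
    [0,0.001,0.194,0,0,0,255],
    [0,0.001,0.194,0,0,0,255],
    [0,0.001,0.194,0,0,0,255],
  ],
)

```text
t: 16.92
tcp_pos: [0.5207, 0.1835, 0.0067]
tool_rot: [0.609, 0.793, 0.001, 0.001]
contact_force: [-0.0, -0.4, 5.9]
finger_gap: 0.025
grip_force: 25.0
```

```bash
python3 to.py .519 .1845 .17 105 .5283 -.0926 .17 84  .5283 -.0926 .030 84
```

```text
t 16.93 tcp [0.5207 0.1835 0.0067] yaw 105.0 q [ 0.32  0.5   1.88 -0.    0.76  0.06] F [-0.  -0.4  5.9] gap 0.0250 grip 25.0
[ 0.0013 -0.001  -0.1633] [ 0.0023  0.0006 -0.0005]
[-0.2688 -0.0636 -0.1633] [2.40e-03 2.00e-04 3.66e-01]
[-0.2687 -0.064  -0.0233] [2.40e-03 2.00e-04 3.66e-01]
```

>>> step_arm(
  moves=[
    [0,0,-0.055,0,0,0,255],
    [0,0,-0.11,0,0,0,255],
    [0,0,-0.163,0,0,0,255],
    [-0.055,-0.013,-0.163,0,0,0.08,255],
    [-0.11,-0.026,-0.163,0,0,0.16,255],
    [-0.165,-0.04,-0.163,0,0,0.25,255],
    [-0.22,-0.052,-0.163,0,0,0.33,255],
    [-0.269,-0.064,-0.163,0,0,0.366,255],
    [-0.269,-0.064,-0.163,0,0,0.366,255],
    [-0.269,-0.064,-0.163,0,0,0.366,255],
  ],
)

```text
t: 18.18
tcp_pos: [0.5272, -0.0927, 0.1684]
tool_rot: [0.743, 0.669, 0.0, -0.0]
contact_force: [0.2, 1.1, -0.4]
finger_gap: 0.0246
grip_force: 25.0
```

```bash
python3 to.py .5283 -.0926 .030 84
```

```text
t 18.18 tcp [ 0.5272 -0.0927  0.1684] yaw 84.0 q [-0.2   0.29  1.73  0.    1.12 -0.09] F [ 0.2  1.1 -0.4] gap 0.0246 grip 25.0
[1.000e-04 1.100e-03 1.384e-01] [-0.0003 -0.0003 -0.0004]
```

>>> step_arm(
  moves=[
    [0,0.001,0.05,0,0,0,255],
    [0,0.001,0.1,0,0,0,255],
    [0,0.001,0.135,0,0,0,255],
    [0,0.001,0.138,0,0,0,255],
    [0,0.001,0.138,0,0,0,110],
    [0,0.001,0.138,0,0,0,110],
    [0,0.001,0.138,0,0,0,110],
    [0,0.001,0.08,0,0,0,110],
    [0,0.001,0.03,0,0,0,110],
    [0,0.001,-0.02,0,0,0,110],
  ],
)

```text
t: 19.42
tcp_pos: [0.5286, -0.0932, 0.1914]
tool_rot: [0.743, 0.669, 0.001, 0.001]
contact_force: [0.6, -0.2, -0.8]
finger_gap: 0.0518
grip_force: 0.0
```

```bash
python3 - <<'E'
from h import *
a=np.radians(82);c=np.array([.612,.174])+.015*np.array([np.cos(a),np.sin(a)]);print(c)
E
python3 to.py .614 .189 .17 82 .614 .189 .009 82
```

```text
[0.6140876  0.18885402]
t 19.43 tcp [ 0.5286 -0.0932  0.1914] yaw 84.0 q [-0.2   0.27  1.69 -0.    1.18 -0.09] F [ 0.6 -0.2 -0.8] gap 0.0518 grip 0.0
[0.2896 0.0553 0.0214] [0.0027 0.0004 0.0347]
[0.2897 0.0549 0.1824] [0.0027 0.0004 0.0347]
```

>>> step_arm(
  moves=[
    [0.06,0.011,0,0,0,0.034,100],
    [0.12,0.022,0,0,0,0.034,100],
    [0.18,0.033,0,0,0,0.034,100],
    [0.24,0.045,0.02,0,0,0.034,100],
    [0.289,0.055,0.021,0.0027,0,0.034,100],
    [0.289,0.055,0.021,0.0027,0,0.034,100],
    [0.289,0.055,0.06,0.0027,0,0.034,100],
    [0.289,0.055,0.1,0.0027,0,0.034,100],
    [0.289,0.055,0.1,0.0027,0,0.034,100],
  ],
)

```text
t: 20.55
tcp_pos: [0.6112, 0.1869, 0.0865]
tool_rot: [0.755, 0.656, -0.004, -0.002]
contact_force: [-0.1, -0.7, 0.3]
finger_gap: 0.0555
grip_force: 0.0
```

```bash
python3 to.py .614 .189 .009 82
```

```text
t 20.55 tcp [0.6112 0.1869 0.0865] yaw 82.0 q [0.28 0.52 1.58 0.   1.05 0.42] F [-0.1 -0.7  0.3] gap 0.0555 grip 0.0
[0.0028 0.0031 0.0775] [-0.0079  0.0034  0.0001]
```

>>> step_arm(
  moves=[
    [0.002,0.003,0.04,-0.006,0.003,0,100],
    [0.002,0.003,0.077,-0.006,0.003,0,100],
    [0.002,0.003,0.077,-0.006,0.003,0,100],
    [0.002,0.003,0.077,-0.006,0.003,0,255],
    [0.002,0.003,0.077,-0.006,0.003,0,255],
    [0.002,0.003,0.077,-0.006,0.003,0,255],
    [0.002,0.003,0.077,-0.006,0.003,0,255],
    [0.002,0.003,0.077,-0.006,0.003,0,255],
  ],
)

```text
t: 21.55
tcp_pos: [0.6169, 0.1903, 0.013]
tool_rot: [0.754, 0.656, 0.003, 0.001]
contact_force: [-1.5, 0.4, 6.5]
finger_gap: 0.025
grip_force: 25.0
```

```bash
python3 to.py .614 .1845 .17 82 .4587 -.0854 .17 84  .4587 -.0854 .030 84
```

```text
t 21.55 tcp [0.6169 0.1903 0.013 ] yaw 82.1 q [0.28 0.6  1.65 0.   0.89 0.42] F [-1.5  0.4  6.5] gap 0.0250 grip 25.0
[-0.0056 -0.0013 -0.157 ] [ 0.005  -0.0032  0.0009]
[-0.2944 -0.1178 -0.1585] [ 0.005  -0.0031 -0.034 ]
[-0.2949 -0.1185 -0.0185] [ 0.005  -0.0031 -0.034 ]
```

>>> step_arm(
  moves=[
    [0,0,-0.055,0,0,0,255],
    [0,0,-0.11,0,0,0,255],
    [0,0,-0.158,0.005,-0.003,0,255],
    [-0.055,-0.022,-0.158,0.005,-0.003,0,255],
    [-0.11,-0.044,-0.158,0.005,-0.003,-0.034,255],
    [-0.165,-0.066,-0.158,0.005,-0.003,-0.034,255],
    [-0.22,-0.088,-0.158,0.005,-0.003,-0.034,255],
    [-0.27,-0.108,-0.158,0.005,-0.003,-0.034,255],
    [-0.295,-0.118,-0.158,0.005,-0.003,-0.034,255],
    [-0.295,-0.118,-0.158,0.005,-0.003,-0.034,255],
  ],
)

```text
t: 22.8
tcp_pos: [0.4574, -0.0872, 0.1685]
tool_rot: [0.744, 0.668, -0.0, -0.0]
contact_force: [-0.6, 0.3, -1.5]
finger_gap: 0.0248
grip_force: 25.0
```

```bash
python3 to.py .4587 -.0854 .034 84
```

```text
t 22.80 tcp [ 0.4574 -0.0872  0.1685] yaw 83.8 q [-0.21  0.19  1.87 -0.    1.08 -0.1 ] F [-0.6  0.3 -1.5] gap 0.0248 grip 25.0
[0.002  0.0012 0.1345] [-0.0009  0.0004 -0.0031]
```

>>> step_arm(
  moves=[
    [0.002,0.001,0.05,0,0,0,255],
    [0.002,0.001,0.1,0,0,0,255],
    [0.002,0.001,0.134,0,0,0,255],
    [0.002,0.001,0.134,0,0,0,255],
    [0.002,0.001,0.134,0,0,0,110],
    [0.002,0.001,0.134,0,0,0,110],
    [0.002,0.001,0.134,0,0,0,110],
    [0.002,0.001,0.08,0,0,0,110],
    [0.002,0.001,0.03,0,0,0,110],
    [0.002,0.001,0,0,0,0,110],
  ],
)

```text
t: 24.05
tcp_pos: [0.4605, -0.0844, 0.1715]
tool_rot: [0.743, 0.669, 0.001, 0.002]
contact_force: [0.4, -0.5, 0.3]
finger_gap: 0.052
grip_force: 0.0
```

```bash
python3 - <<'E'
from sl import *
p,d=snap('top','t4.png');show(sleeves(p,d))
E
python3 to.py .521 .277 .17 74 .521 .277 .09 74
```

```text
x 726 y 521 L 85.6 w 25.2 ang -82 px(136,164) n169
x 613 y 285 L 48.4 w 25.3 ang -83 px(211,199) n113
x 521 y 277 L 68.9 w 24.1 ang 74 px(212,229) n160
x 523 y 380 L 69.7 w 25.2 ang -90 px(179,228) n162
x 432 y 377 L 71.1 w 24.8 ang 84 px(179,258) n168
x 424 y 168 L 88.2 w 24.7 ang -85 px(248,260) n221
x 423 y 282 L 50.1 w 24.6 ang -84 px(210,261) n120
t 24.10 tcp [ 0.4624 -0.0848  0.1746] yaw 84.0 q [-0.21  0.18  1.86 -0.    1.09 -0.1 ] F [ 1.2 -0.1  3. ] gap 0.0517 grip 0.0
[0.3659 0.0204 0.0043] [0.0098 0.0005 0.1744]
[0.366  0.0196 0.0843] [0.0098 0.0005 0.1744]
```

>>> step_arm(
  moves=[
    [0.06,0.003,0,0,0,0.05,100],
    [0.12,0.006,0,0,0,0.1,100],
    [0.18,0.01,0,0,0,0.17,100],
    [0.24,0.013,0,0,0,0.174,100],
    [0.3,0.017,0,0,0,0.174,100],
    [0.35,0.02,0,0.005,0,0.174,100],
    [0.366,0.02,0.02,0.005,0,0.174,100],
    [0.366,0.02,0.084,0.005,0,0.174,100],
    [0.366,0.02,0.084,0.005,0,0.174,100],
    [0.366,0.02,0.084,0.005,0,0.174,100],
  ],
)

```text
t: 25.35
tcp_pos: [0.5182, 0.2772, 0.0853]
tool_rot: [0.799, 0.602, -0.002, -0.002]
contact_force: [-0.8, 0.0, 1.1]
finger_gap: 0.0558
grip_force: 0.0
```

```bash
python3 to.py .521 .277 .009 74
```

```text
t 25.35 tcp [0.5182 0.2772 0.0853] yaw 74.0 q [0.47 0.45 1.71 0.   0.99 0.75] F [-0.8  0.   1.1] gap 0.0558 grip 0.0
[0.0006 0.0031 0.0763] [-0.0049  0.0004 -0.0004]
```

>>> step_arm(
  moves=[
    [0,0.003,0.04,-0.004,0,0,100],
    [0,0.003,0.076,-0.004,0,0,100],
    [0,0.003,0.076,-0.004,0,0,100],
    [0,0.003,0.076,-0.004,0,0,255],
    [0,0.003,0.076,-0.004,0,0,255],
    [0,0.003,0.076,-0.004,0,0,255],
    [0,0.003,0.076,-0.004,0,0,255],
    [0,0.003,0.076,-0.004,0,0,255],
  ],
)

```text
t: 26.35
tcp_pos: [0.5208, 0.2772, 0.0095]
tool_rot: [0.798, 0.602, 0.0, -0.0]
contact_force: [-0.2, -1.3, 5.5]
finger_gap: 0.0251
grip_force: 25.0
```

```bash
python3 to.py .4994 -.0323 .17 84  .4994 -.0323 .034 84
```

```text
t 26.35 tcp [0.5208 0.2772 0.0095] yaw 74.0 q [0.47 0.54 1.79 0.   0.82 0.75] F [-0.2 -1.3  5.5] gap 0.0251 grip 25.0
[-0.3034  0.0645 -0.1606] [-1.000e-04 -3.000e-04 -1.739e-01]
[-0.3034  0.0645 -0.0246] [-1.000e-04 -3.000e-04 -1.739e-01]
```

>>> step_arm(
  moves=[
    [0,0,-0.055,0,0,0,255],
    [0,0,-0.11,0,0,0,255],
    [0,0,-0.16,0,0,0,255],
    [-0.055,0.012,-0.16,0,0,0,255],
    [-0.11,0.024,-0.16,0,0,-0.06,255],
    [-0.165,0.036,-0.16,0,0,-0.12,255],
    [-0.22,0.048,-0.16,0,0,-0.174,255],
    [-0.275,0.058,-0.16,0,0,-0.174,255],
    [-0.303,0.064,-0.16,0,0,-0.174,255],
    [-0.303,0.064,-0.16,0,0,-0.174,255],
  ],
)

```text
t: 27.6
tcp_pos: [0.498, -0.0335, 0.1682]
tool_rot: [0.744, 0.668, -0.001, -0.001]
contact_force: [0.9, 0.5, -0.1]
finger_gap: 0.0248
grip_force: 25.0
```

```bash
python3 to.py .4994 -.0323 .034 84
```

```text
t 27.60 tcp [ 0.498  -0.0335  0.1682] yaw 83.8 q [-0.09  0.24  1.8  -0.    1.1   0.02] F [ 0.9  0.5 -0.1] gap 0.0248 grip 25.0
[0.0014 0.0016 0.1342] [-0.0026  0.0007 -0.0034]
```

>>> step_arm(
  moves=[
    [0.001,0.001,0.05,0,0,0,255],
    [0.001,0.001,0.1,0,0,0,255],
    [0.001,0.001,0.136,0,0,0,255],
    [0.001,0.001,0.136,0,0,0,255],
    [0.001,0.001,0.136,0,0,0,120],
    [0.001,0.001,0.136,0,0,0,120],
    [0.001,0.001,0.136,0,0,0,120],
    [0.001,0.001,0.08,0,0,0,120],
    [0.001,0.001,0.03,0,0,0,110],
    [0.001,0.001,0,0,0,0,110],
  ],
)

```text
t: 28.85
tcp_pos: [0.5006, -0.0311, 0.1719]
tool_rot: [0.743, 0.669, 0.001, 0.001]
contact_force: [0.7, 0.2, 0.6]
finger_gap: 0.0513
grip_force: 0.0
```

```bash
python3 to.py .523 .380 .17 90 .523 .380 .09 90
```

```text
t 28.85 tcp [ 0.5006 -0.0311  0.1719] yaw 84.0 q [-0.08  0.24  1.8  -0.    1.11  0.02] F [0.7 0.2 0.6] gap 0.0513 grip 0.0
[ 0.4112 -0.0208  0.0016] [ 0.003   0.0006 -0.1049]
[ 0.4113 -0.021   0.0816] [ 0.003   0.0006 -0.1049]
```

>>> step_arm(
  moves=[
    [0.06,-0.003,0,0,0,-0.05,100],
    [0.12,-0.006,0,0,0,-0.1,100],
    [0.18,-0.009,0,0,0,-0.105,100],
    [0.24,-0.012,0,0,0,-0.105,100],
    [0.3,-0.015,0,0,0,-0.105,100],
    [0.36,-0.018,0,0,0,-0.105,100],
    [0.41,-0.021,0.01,0,0,-0.105,100],
    [0.411,-0.021,0.05,0,0,-0.105,100],
    [0.411,-0.021,0.082,0,0,-0.105,100],
    [0.411,-0.021,0.082,0,0,-0.105,100],
  ],
)

```text
t: 30.1
tcp_pos: [0.5199, 0.3788, 0.0841]
tool_rot: [0.707, 0.707, -0.004, -0.001]
contact_force: [-0.3, -0.1, 0.5]
finger_gap: 0.056
grip_force: 0.0
```

```bash
python3 to.py .523 .380 .009 90
```

```text
t 30.10 tcp [0.5199 0.3788 0.0841] yaw 90.0 q [0.61 0.53 1.57 0.   1.05 0.61] F [-0.3 -0.1  0.5] gap 0.0560 grip 0.0
[0.0014 0.0036 0.0751] [-0.0065  0.0037  0.0005]
```

>>> step_arm(
  moves=[
    [0.001,0.003,0.04,-0.005,0.003,0,100],
    [0.001,0.003,0.075,-0.005,0.003,0,100],
    [0.001,0.003,0.075,-0.005,0.003,0,100],
    [0.001,0.003,0.075,-0.005,0.003,0,255],
    [0.001,0.003,0.075,-0.005,0.003,0,255],
    [0.001,0.003,0.075,-0.005,0.003,0,255],
    [0.001,0.003,0.075,-0.005,0.003,0,255],
    [0.001,0.003,0.075,-0.005,0.003,0,255],
  ],
)

```text
t: 31.1
tcp_pos: [0.525, 0.3812, 0.0125]
tool_rot: [0.707, 0.707, 0.003, 0.0]
contact_force: [-0.8, -0.7, 6.6]
finger_gap: 0.0252
grip_force: 25.0
```

```bash
python3 to.py .5640 -.0391 .17 84  .5640 -.0391 .034 84
```

```text
t 31.10 tcp [0.525  0.3812 0.0125] yaw 90.0 q [0.61 0.6  1.64 0.   0.89 0.61] F [-0.8 -0.7  6.6] gap 0.0252 grip 25.0
[-0.4197  0.0396 -0.1588] [ 0.0044 -0.0038  0.105 ]
[-0.4202  0.039  -0.0228] [ 0.0044 -0.0038  0.105 ]
```

>>> step_arm(
  moves=[
    [0,0,-0.055,0,0,0,255],
    [0,0,-0.11,0,0,0,255],
    [0,0,-0.158,0.004,-0.003,0,255],
    [-0.06,0.006,-0.158,0.004,-0.003,0.03,255],
    [-0.12,0.012,-0.158,0.004,-0.003,0.06,255],
    [-0.18,0.018,-0.158,0.004,-0.003,0.1,255],
    [-0.24,0.023,-0.158,0.004,-0.003,0.105,255],
    [-0.3,0.028,-0.158,0.004,-0.003,0.105,255],
    [-0.36,0.034,-0.158,0.004,-0.003,0.105,255],
    [-0.42,0.039,-0.158,0.004,-0.003,0.105,255],
  ],
)

```text
t: 32.35
tcp_pos: [0.5628, -0.0414, 0.1681]
tool_rot: [0.743, 0.669, -0.001, -0.0]
contact_force: [0.1, 1.0, -1.3]
finger_gap: 0.0249
grip_force: 25.0
```

>>> step_arm(
  moves=[
    [0,0,0,0,0,0,255],
    [0,0,0,0,0,0,255],
  ],
)

```text
t: 32.6
tcp_pos: [0.5627, -0.0392, 0.168]
tool_rot: [0.743, 0.669, -0.001, -0.001]
contact_force: [-0.3, 0.0, -1.4]
finger_gap: 0.0248
grip_force: 25.0
```

```bash
python3 to.py .5640 -.0391 .034 84
```

```text
t 32.60 tcp [ 0.5627 -0.0392  0.168 ] yaw 84.0 q [-0.09  0.34  1.66  0.    1.15  0.02] F [-0.3  0.  -1.4] gap 0.0248 grip 25.0
[0.0002 0.0016 0.134 ] [-0.0021 -0.0004 -0.0008]
```

>>> step_arm(
  moves=[
    [0,0.001,0.05,0,0,0,255],
    [0,0.001,0.1,0,0,0,255],
    [0,0.001,0.133,0,0,0,255],
    [0,0.001,0.133,0,0,0,255],
    [0,0.001,0.133,0,0,0,145],
    [0,0.001,0.133,0,0,0,145],
    [0,0.001,0.133,0,0,0,145],
    [0,0.001,0.08,0,0,0,145],
    [0,0.001,0.03,0,0,0,145],
    [0,0.001,0,0,0,0,145],
  ],
)

```text
t: 33.85
tcp_pos: [0.565, -0.0399, 0.1718]
tool_rot: [0.743, 0.669, 0.001, 0.001]
contact_force: [-0.3, -0.3, 0.8]
finger_gap: 0.0393
grip_force: 0.0
```

```bash
python3 - <<'E'
from sl import *
p,d=snap('top','t5.png');show(sleeves(p,d))
E
python3 to.py .432 .377 .17 84 .432 .377 .09 84
```

```text
x 726 y 521 L 86.1 w 25.2 ang -82 px(136,164) n180
x 612 y 285 L 48.7 w 26.4 ang -85 px(211,199) n116
x 570 y -117 L 57.4 w 37.0 ang -7 px(342,214) n55
x 432 y 377 L 69.5 w 24.4 ang 83 px(179,258) n173
x 423 y 282 L 50.1 w 24.6 ang -83 px(210,261) n128
x 424 y 168 L 88.4 w 24.7 ang -86 px(248,260) n222
t 33.90 tcp [ 0.5669 -0.04    0.1752] yaw 84.0 q [-0.09  0.33  1.65 -0.    1.15  0.01] F [ 1.6 -0.2  3.3] gap 0.0394 grip 0.0
[ 0.4006 -0.1779  0.0034] [ 0.01    0.0001 -0.0002]
[ 0.4006 -0.1787  0.0834] [ 0.01    0.0001 -0.0002]
```

>>> step_arm(
  moves=[
    [0.055,-0.025,0,0,0,0,100],
    [0.11,-0.05,0,0,0,0,100],
    [0.165,-0.074,0,0,0,0,100],
    [0.22,-0.098,0,0,0,0,100],
    [0.275,-0.122,0,0,0,0,100],
    [0.33,-0.146,0,0,0,0,100],
    [0.385,-0.17,0,0,0,0,100],
    [0.401,-0.177,0.02,0,0,0,100],
    [0.401,-0.177,0.08,0,0,0,100],
    [0.401,-0.177,0.08,0,0,0,100],
  ],
)

```text
t: 35.15
tcp_pos: [0.4267, 0.3753, 0.0845]
tool_rot: [0.743, 0.669, -0.006, -0.0]
contact_force: [0.0, -0.0, 0.6]
finger_gap: 0.0556
grip_force: 0.0
```

```bash
python3 to.py .432 .377 .009 84
```

```text
t 35.15 tcp [0.4267 0.3753 0.0845] yaw 84.0 q [0.7  0.43 1.75 0.   0.97 0.8 ] F [ 0.  -0.   0.6] gap 0.0556 grip 0.0
[0.0029 0.0057 0.0755] [-0.0083  0.0081  0.0006]
```

>>> step_arm(
  moves=[
    [0.002,0.005,0.04,-0.007,0.007,0,100],
    [0.002,0.005,0.075,-0.007,0.007,0,100],
    [0.002,0.005,0.075,-0.007,0.007,0,100],
    [0.002,0.005,0.075,-0.007,0.007,0,255],
    [0.002,0.005,0.075,-0.007,0.007,0,255],
    [0.002,0.005,0.075,-0.007,0.007,0,255],
    [0.002,0.005,0.075,-0.007,0.007,0,255],
    [0.002,0.005,0.075,-0.007,0.007,0,255],
  ],
)

```text
t: 36.15
tcp_pos: [0.4351, 0.3794, 0.0144]
tool_rot: [0.743, 0.669, 0.005, -0.0]
contact_force: [-2.9, 0.1, 6.4]
finger_gap: 0.0248
grip_force: 25.0
```

```bash
python3 to.py .4347 -.0255 .17 84  .4347 -.0255 .034 84
```

```text
t 36.15 tcp [0.4351 0.3794 0.0144] yaw 84.0 q [0.7  0.51 1.82 0.   0.8  0.8 ] F [-2.9  0.1  6.4] gap 0.0248 grip 25.0
[-0.4016  0.043  -0.1583] [ 0.0067 -0.0076 -0.0001]
[-0.4026  0.0421 -0.0223] [ 0.0067 -0.0076 -0.0001]
```

>>> step_arm(
  moves=[
    [0,0,-0.055,0,0,0,255],
    [0,0,-0.11,0,0,0,255],
    [0,0,-0.158,0.006,-0.007,0,255],
    [-0.06,0.006,-0.158,0.006,-0.007,0,255],
    [-0.12,0.012,-0.158,0.006,-0.007,0,255],
    [-0.18,0.018,-0.158,0.006,-0.007,0,255],
    [-0.24,0.025,-0.158,0.006,-0.007,0,255],
    [-0.3,0.031,-0.158,0.006,-0.007,0,255],
    [-0.36,0.037,-0.158,0.006,-0.007,0,255],
    [-0.402,0.043,-0.158,0.006,-0.007,0,255],
  ],
)

```text
t: 37.4
tcp_pos: [0.434, -0.0284, 0.1689]
tool_rot: [0.744, 0.669, -0.0, 0.0]
contact_force: [0.3, 0.1, -2.1]
finger_gap: 0.0245
grip_force: 25.0
```

>>> step_arm(
  moves=[
    [0,0,0,0,0,0,255],
    [0,0,0,0,0,0,255],
  ],
)

```text
t: 37.65
tcp_pos: [0.4344, -0.0258, 0.1688]
tool_rot: [0.743, 0.669, -0.0, -0.0]
contact_force: [0.0, 0.6, -1.8]
finger_gap: 0.0246
grip_force: 25.0
```

```bash
python3 to.py .4347 -.0255 .034 84
```

```text
t 37.65 tcp [ 0.4344 -0.0258  0.1688] yaw 84.0 q [-0.09  0.14  1.93  0.    1.07  0.02] F [ 0.   0.6 -1.8] gap 0.0246 grip 25.0
[0.0003 0.0003 0.1348] [-0.0004 -0.0002 -0.0004]
```

Place it, rise, then move clear for a look.

>>> step_arm(
  moves=[
    [0,0,0.05,0,0,0,255],
    [0,0,0.1,0,0,0,255],
    [0,0,0.134,0,0,0,255],
    [0,0,0.134,0,0,0,255],
    [0,0,0.134,0,0,0,145],
    [0,0,0.134,0,0,0,145],
    [0,0,0.134,0,0,0,145],
    [0,0,0.08,0,0,0,145],
    [0,0,0.03,0,0,0,145],
    [0,0,-0.03,0,0,0,145],
  ],
)

```text
t: 38.9
tcp_pos: [0.4339, -0.0262, 0.2007]
tool_rot: [0.743, 0.669, -0.0, -0.0]
contact_force: [0.4, -1.0, 0.0]
finger_gap: 0.0398
grip_force: 0.0
```

>>> step_arm(
  moves=[
    [0,0,-0.06,0,0,0,100],
    [0,0,-0.12,0,0,0,100],
    [-0.06,-0.015,-0.12,0,0,0,100],
    [-0.12,-0.03,-0.12,0,0,0,100],
    [-0.18,-0.04,-0.12,0,0,0,100],
    [-0.24,-0.055,-0.12,0,0,0,100],
    [-0.24,-0.055,-0.12,0,0,0,100],
  ],
)

```text
t: 39.78
tcp_pos: [0.353, -0.2622, 0.3192]
tool_rot: [0.746, 0.666, -0.001, 0.0]
contact_force: [0.7, -0.6, -0.3]
finger_gap: 0.0553
grip_force: 0.0
```

```bash
python3 - <<'E'
from sl import *
p,d=snap('top','t6.png');show(sleeves(p,d));np.savez('t6.npz',p=p,d=d)
cv2.imwrite('pics/t6c.png',cv2.resize(p[130:310,160:460,::-1],None,fx=2.6,fy=2.6,interpolation=cv2.INTER_CUBIC))
E
python3 to.py
```

```text
x 807 y 497 L 94.6 w 25.7 ang -52 px(146,140) n55
x 726 y 521 L 87.7 w 24.7 ang -83 px(136,164) n171
x 613 y 285 L 50.0 w 25.8 ang -83 px(211,199) n114
x 424 y 168 L 88.5 w 24.9 ang -85 px(248,260) n214
x 422 y 282 L 49.5 w 24.7 ang -83 px(210,261) n117
t 39.83 tcp [ 0.3539 -0.2602  0.3191] yaw 83.7 q [-0.66  0.05  1.65  0.    1.45 -0.55] F [ 1.2  0.2 -0.6] gap 0.0555 grip 0.0
```

View pics/t6c.png

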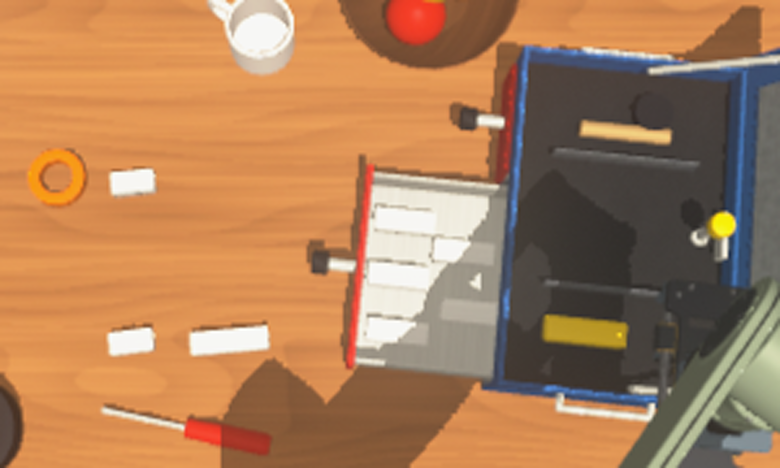

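All five sleeves lie in the drawer, at crop (370-490, 210-330), and the other parts haven't moved. Next I'll push the main drawer shut by its knob.

```bash
python3 to.py .515 .12 .3 84 .515 .12 .055 84
```

```text
t 39.83 tcp [ 0.3539 -0.2602  0.3191] yaw 83.7 q [-0.66  0.05  1.65  0.    1.45 -0.55] F [ 1.2  0.2 -0.6] gap 0.0555 grip 0.0
[0.3956 0.1187 0.0192] [ 0.0002 -0.0001 -0.0046]
[0.3955 0.1186 0.2642] [ 0.0002 -0.0001 -0.0046]
```

>>> step_arm(
  moves=[
    [0.396,0.119,0.02,0,0,-0.005,255],
    [0.396,0.119,0.02,0,0,-0.005,255],
    [0.396,0.119,0.02,0,0,-0.005,255],
    [0.396,0.119,0.02,0,0,-0.005,255],
    [0.396,0.119,0.02,0,0,-0.005,255],
    [0.396,0.119,0.02,0,0,-0.005,255],
    [0.396,0.119,0.02,0,0,-0.005,255],
    [0.396,0.119,0.02,0,0,-0.005,255],
    [0.396,0.119,0.08,0,0,-0.005,255],
    [0.396,0.119,0.14,0,0,-0.005,255],
  ],
)

```text
t: 41.08
tcp_pos: [0.5141, 0.1228, 0.1786]
tool_rot: [0.741, 0.671, 0.001, 0.001]
contact_force: [1.4, -1.0, -0.7]
finger_gap: 0.0
grip_force: 0.0
```

>>> step_arm(
  moves=[
    [0,0,0.06,0,0,0,255],
    [0,0,0.12,0,0,0,255],
    [0,0,0.12,0,0,0,255],
    [0,0,0.12,0,0,0,255],
  ],
)

```text
t: 41.58
tcp_pos: [0.516, 0.1227, 0.0612]
tool_rot: [0.741, 0.671, 0.001, 0.001]
contact_force: [0.5, -0.1, 0.1]
finger_gap: 0.0005
grip_force: 0.0
```

```bash
python3 to.py .515 .10 .055 84 .492 -.06 .055 84
```

```text
t 41.58 tcp [0.516  0.1227 0.0612] yaw 84.3 q [ 0.21  0.4   1.88 -0.    0.86  0.31] F [ 0.5 -0.1  0.1] gap 0.0005 grip 0.0
[-0.0227  0.0013  0.0062] [ 0.0035 -0.0008  0.0053]
[-0.1842 -0.0057  0.006 ] [ 0.0035 -0.0008  0.0053]
```

>>> step_arm(
  moves=[
    [-0.015,0,0.006,0,0,0.005,255],
    [-0.024,0,0.006,0,0,0.005,255],
    [-0.032,-0.001,0.006,0,0,0.005,255],
    [-0.045,-0.001,0.006,0,0,0.005,255],
    [-0.06,-0.002,0.006,0,0,0.005,255],
    [-0.078,-0.002,0.006,0,0,0.005,255],
    [-0.096,-0.003,0.006,0,0,0.005,255],
    [-0.114,-0.004,0.006,0,0,0.005,255],
    [-0.13,-0.004,0.006,0,0,0.005,255],
    [-0.145,-0.005,0.006,0,0,0.005,255],
  ],
)

```text
t: 42.82
tcp_pos: [0.495, -0.0227, 0.0528]
tool_rot: [0.743, 0.669, -0.0, 0.0]
contact_force: [2.7, 2.8, -0.3]
finger_gap: 0.0001
grip_force: 1.6
```

>>> step_arm(
  moves=[
    [-0.012,0,0,0,0,0,255],
    [-0.022,-0.001,0,0,0,0,255],
    [-0.03,-0.001,0,0,0,0,255],
    [-0.036,-0.001,0,0,0,0,255],
    [-0.04,-0.001,0,0,0,0,255],
    [-0.04,-0.001,0,0,0,0,255],
  ],
)

```text
t: 43.58
tcp_pos: [0.4892, -0.0617, 0.0527]
tool_rot: [0.743, 0.669, -0.001, -0.0]
contact_force: [0.2, -0.4, 0.3]
finger_gap: 0.0007
grip_force: 0.0
```

```bash
python3 to.py
```

```text
t 43.58 tcp [ 0.4892 -0.0617  0.0527] yaw 84.0 q [-0.15  0.36  1.97 -0.    0.81 -0.04] F [ 0.2 -0.4  0.3] gap 0.0007 grip 0.0
```

>>> step_arm(
  moves=[
    [-0.003,0,0,0,0,0,255],
    [-0.006,0,0,0,0,0,255],
    [-0.006,0,0,0,0,0,255],
  ],
)

```text
t: 43.95
tcp_pos: [0.4891, -0.0629, 0.0529]
tool_rot: [0.744, 0.668, 0.002, -0.003]
contact_force: [1.0, 18.3, 1.3]
finger_gap: 0.0003
grip_force: 9.3
```

```bash
python3 to.py .5354 -.3571 .3 84 .5354 -.3571 .168 84
```

```text
t 43.95 tcp [ 0.4891 -0.0629  0.0529] yaw 83.8 q [-0.16  0.36  1.97  0.01  0.81 -0.05] F [ 1.  18.3  1.3] gap 0.0003 grip 9.3
[-0.2856  0.0774 -0.2494] [-0.0015 -0.0074 -0.0036]
[-0.2866  0.0776 -0.1174] [-0.0015 -0.0074 -0.0036]
```

The drawer hit its stop with 18 N at y = -0.063, as predicted, so it is shut. Next I'll press the stay down with closed fingertips.

>>> step_arm(
  moves=[
    [0.03,0,0,0,0,0,255],
    [0.03,0,-0.06,0,0,0,255],
    [0.03,0,-0.12,0,0,0,255],
    [0.03,0,-0.18,0,0,0,255],
    [0.03,0,-0.25,0,0,0,255],
    [-0.03,0.016,-0.25,0,0,0,255],
    [-0.09,0.032,-0.25,0,0,0,255],
    [-0.15,0.05,-0.25,0,0,0,255],
    [-0.21,0.065,-0.25,0,0,0,255],
    [-0.265,0.077,-0.25,0,0,0,255],
  ],
)

```text
t: 45.2
tcp_pos: [0.5378, -0.341, 0.3026]
tool_rot: [0.743, 0.669, -0.001, -0.0]
contact_force: [1.4, -0.5, 0.9]
finger_gap: 0.0006
grip_force: 0.0
```

>>> step_arm(
  moves=[
    [-0.012,0,0,0,0,0,255],
    [-0.012,0,0,0,0,0,255],
    [-0.012,0,0,0,0,0,255],
  ],
)

```text
t: 45.58
tcp_pos: [0.5369, -0.3491, 0.3034]
tool_rot: [0.743, 0.67, 0.0, -0.0]
contact_force: [0.6, 0.3, 0.1]
finger_gap: 0.0004
grip_force: 0.0
```

```bash
python3 to.py .535 -.360 .21 84 .535 -.360 .161 84
```

```text
t 45.58 tcp [ 0.5369 -0.3491  0.3034] yaw 84.1 q [-0.59  0.39  1.24  0.    1.52 -0.49] F [0.6 0.3 0.1] gap 0.0004 grip 0.0
[-0.011  -0.0008  0.0934] [-0.0001 -0.0002  0.0013]
[-0.011  -0.0008  0.1424] [-0.0001 -0.0002  0.0013]
```

>>> step_arm(
  moves=[
    [-0.011,-0.001,0.05,0,0,0,255],
    [-0.011,-0.001,0.09,0,0,0,255],
    [-0.011,-0.001,0.105,0,0,0,255],
    [-0.011,-0.001,0.115,0,0,0,255],
    [-0.011,-0.001,0.125,0,0,0,255],
    [-0.011,-0.001,0.133,0,0,0,255],
    [-0.011,-0.001,0.138,0,0,0,255],
    [-0.011,-0.001,0.141,0,0,0,255],
    [-0.011,-0.001,0.141,0,0,0,255],
  ],
)

```text
t: 46.7
tcp_pos: [0.5354, -0.3619, 0.1623]
tool_rot: [0.743, 0.669, 0.0, 0.001]
contact_force: [0.7, 1.3, 3.6]
finger_gap: 0.0003
grip_force: 1.6
```

>>> step_arm(
  moves=[
    [0,0,0.002,0,0,0,255],
    [0,0,0.003,0,0,0,255],
    [0,0,0.003,0,0,0,255],
  ],
)

```text
t: 47.08
tcp_pos: [0.5355, -0.3619, 0.1622]
tool_rot: [0.743, 0.669, 0.0, 0.002]
contact_force: [-1.7, 4.6, 14.4]
finger_gap: 0.0006
grip_force: 7.4
```

The stay is on its bottom stop: 14 N, with the tip at 0.162. I'll retreat and verify.

>>> step_arm(
  moves=[
    [0,0,-0.05,0,0,0,255],
    [0,0,-0.1,0,0,0,255],
    [0,0,-0.16,0,0,0,255],
    [0.03,-0.05,-0.18,0,0,0,255],
    [0.06,-0.1,-0.18,0,0,0,255],
    [0.09,-0.15,-0.18,0,0,0,255],
    [0.09,-0.18,-0.18,0,0,0,255],
    [0.09,-0.18,-0.18,0,0,0,255],
    [0.09,-0.18,-0.18,0,0,0,255],
  ],
)

```text
t: 48.2
tcp_pos: [0.3659, -0.2539, 0.3388]
tool_rot: [0.743, 0.669, -0.0, 0.001]
contact_force: [-0.5, -0.1, -0.3]
finger_gap: 0.0006
grip_force: 0.0
```

```bash
python3 - <<'E'
from sl import *
p,d=snap('top','t7.png');show(sleeves(p,d));W=world('top',d)
s=(slice(200,240),slice(420,450));hsv=cv2.cvtColor(p,cv2.COLOR_RGB2HSV)
yl=(hsv[s][...,0]>20)&(hsv[s][...,0]<35)&(hsv[s][...,1]>150)
q=W[s][yl];print(len(q), np.percentile(q[q[:,2]>.12],[5,50,90],axis=0).round(3))
cv2.imwrite('pics/t7c.png',cv2.resize(p[100:320,160:480,::-1],None,fx=2.4,fy=2.4,interpolation=cv2.INTER_CUBIC))
E
python3 to.py
```

```text
x 802 y 500 L 87.3 w 21.0 ang -58 px(146,140) n50
x 726 y 521 L 88.5 w 25.9 ang -81 px(136,164) n167
x 613 y 285 L 48.7 w 25.6 ang -83 px(211,199) n113
x 424 y 168 L 88.1 w 25.0 ang -85 px(248,260) n209
x 423 y 281 L 48.4 w 24.2 ang -80 px(210,261) n119
83 [[ 0.523 -0.369  0.148]
 [ 0.533 -0.359  0.162]
 [ 0.543 -0.351  0.167]]
t 48.25 tcp [ 0.3661 -0.2539  0.3386] yaw 84.0 q [-0.63  0.05  1.59 -0.    1.49 -0.53] F [0.8 0.5 0.2] gap 0.0005 grip 0.0
```

View pics/t7c.png

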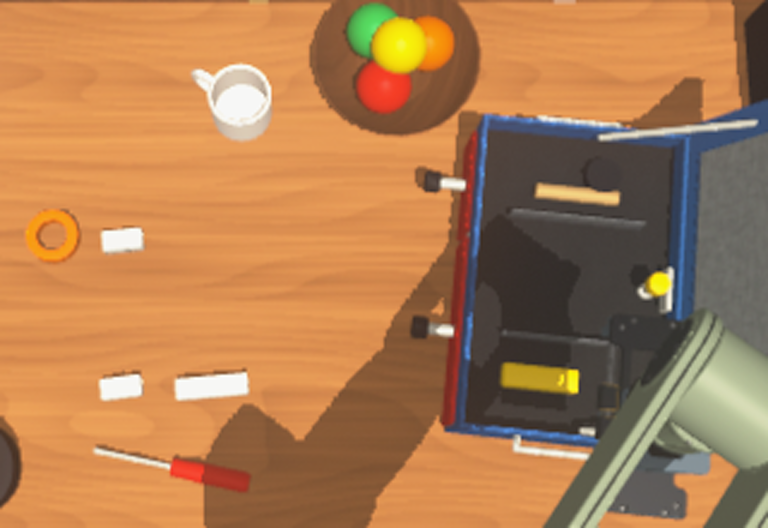

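Both drawer fronts are flush, with knobs at crop (432,182) and (420,327). The stay is down at (658,284), and the 50 and 90 mm sleeves are where they started.

```bash
python3 -c "
from rig import r
print(r.close_job())"
```

```text
the job is handed in; nothing more can be done
None
```

The job is handed in, though no verdict came back: all five 70 mm sleeves are in the main drawer, both drawers are shut, the stay is pressed down, and the 50 and 90 mm sleeves are where they started.

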